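# Send a recalled tin through the return bin's flap

## Task

The tin with the red label has been recalled: lay it on its side on the return bin's feed ramp and let go, so that it rests against the closed flap. Then push the yellow hand pedal all the way down, keep it down until the tin has rolled into the bin, and ease it back up slowly, over about two seconds, so that the lid closes fully without slamming. Leave the other two tins and the glass jar where they are.

Things in the scene. Friction and masses are not known exactly. Their poses are not given: they have to be found in the camera images.
- bin: the return bin, a fixed grey box 122 mm (its x) by 150 mm (its y), 193 mm high. Origin: centre of its underside, on the table; x points from the pedal side to the far side, y from the feed ramp (-y side) to the lid's hinge (+y rim), z up. Inside it is 110 x 138 mm, floor at z = 30 mm, open to the ramp at y = -73 mm above z = 122 mm
- ramp_foot (a point): middle of the low end of the aluminium feed ramp's top surface, at the bin's mouth (bin frame 0, -73, 122 mm); axes as the bin's. The ramp climbs from here towards -y at 10 degrees, for 160 mm. It is 92 mm wide between side guides 27 mm high. A tin laid across it (tin axis along x) rolls down by itself until the closed flap stops it, centre near y = -105 mm, z = 155 mm (bin frame)
- ramp_spot (a point): a good place to let the tin go: the centre of a tin lying across the ramp, in the middle of its width, 45 mm uphill from where the flap stops it (bin frame 0, -150, 163 mm). Axes as the bin's
- lid (a joint): the bin's clear lid with orange edges, 122 x 150 mm, hinged on the bin's +y rim: 0 rad closed, 0.8 rad fully raised. An orange flap hangs 44 mm down from its -y edge and bars the ramp's low end while the lid is closed. Linked to the pedal: the lid always stands at twice the pedal's angle
- lever (a joint): the yellow hand pedal: 0 rad up (at rest), 0.4 rad down at its bottom stop. A spring and the lid's weight return it to 0; about 5 to 8 N on the plate hold it fully down. Let go suddenly, it flies up and the lid slams; a lid closing at up to 2 rad/s (the plate rising at up to 85 mm/s) does not count as slamming
- pedal_top (a point): middle of the top face of the pedal's yellow plate, 44 mm (bin x) by 56 mm (bin y); moves with the pedal. Its pivot is at x = -66, z = 100 mm (bin frame), the plate 88 mm out towards -x. At rest this point is at x = -151, y = 0, z = 121 mm, tilted 0.2 rad up; at the bottom stop z = 86 mm, x much the same, tilted 0.2 rad down. Press straight down from above
- tin_red: the recalled tin, red label: a tin lying on its side, 54 mm diameter, 80 mm long, about 0.18 kg, steel ends. Its origin is the tin's centre and its x axis runs along the tin's axis (it may have rolled about that axis). At the start it lies in the cradle, centre 35 mm above the table
- tin_green: a tin with a green label, to be left alone: a tin lying on its side, 54 mm diameter, 80 mm long, about 0.18 kg, steel ends. Its origin is the tin's centre and its x axis runs along the tin's axis (it may have rolled about that axis). At the start it lies in the cradle, centre 35 mm above the table
- tin_blue: a tin with a blue label, to be left alone: a tin lying on its side, 54 mm diameter, 80 mm long, about 0.18 kg, steel ends. Its origin is the tin's centre and its x axis runs along the tin's axis (it may have rolled about that axis). At the start it lies in the cradle, centre 35 mm above the table
- cradle: fixed wooden cradle 80 x 296 x 6 mm that holds the three tins end to end, 94 mm from centre to centre, in any order. Origin: centre of its underside; y runs along it. The tins lie along y on two low sloping rails (13 to 22 mm either side of the middle, up to 17 mm above the table); the tins' sides are free for fingers down to 8 mm above the table
- jar: closed amber glass jar with a white cap, 56 mm diameter, 95 mm high, standing on the table near the robot; origin at the centre of its underside. Leave it alone
Not all that is in view belongs to the job. What is shaped like the tin_red but pink or purple is not meant.

How it is judged (in metres and radians):
On the way, in this order (a step that is already met when the one before it is completed fails the run):
1. the red tin lies still on the ramp against the closed flap, let go (y of tin_red in the frame of bin between -0.125 and -0.09 m and x of tin_red in the frame of bin between -0.03 and 0.03 m and z of tin_red in the frame of bin between 0.13 and 0.175 m and linear speed of tin_red below 0.03 m/s and contact force between the fingers and tin_red below 0.1 N and value of joint lid below 0.05 rad and value of joint lever below 0.03 rad), for 0.2 s.
2. the pedal is pressed fully down, the lid stands raised, and the red tin has rolled into the bin (value of joint lever above 0.34 rad and value of joint lid above 0.66 rad and x of tin_red in the frame of bin between -0.055 and 0.055 m and y of tin_red in the frame of bin between -0.069 and 0.069 m and z of tin_red in the frame of bin below 0.1 m), for 0.2 s.
At the end, for the whole second after the job is handed in: the red tin lies at rest inside the bin (centre within the bin's inner walls, below 100 mm above the table); the lid is closed (under 0.05 rad) and the pedal fully up (under 0.03 rad) (x of tin_red in the frame of bin between -0.055 and 0.055 m and y of tin_red in the frame of bin between -0.069 and 0.069 m and z of tin_red in the frame of bin below 0.1 m and value of joint lid below 0.05 rad and value of joint lever below 0.03 rad and linear speed of tin_red below 0.03 m/s); the robot touches nothing.
It fails at once if the lid slams: it closes faster than 2 rad/s (velocity of joint lid below -2 rad/s).
It fails at once if the green tin is moved by more than 25 mm (distance of tin_green from where it was at the start of the episode above 0.025 m).
It fails at once if the blue tin is moved by more than 25 mm (distance of tin_blue from where it was at the start of the episode above 0.025 m).
It fails at once if the jar is moved by more than 25 mm (distance of jar from where it was at the start of the episode above 0.025 m).
It also fails if it takes over 67 s, if anything falls off the work surface, if the arm or the gripper's body presses on something with over 40 N, if the wrist force passes 120 N, or if a joint passes its speed limit or range.

## Robot

A 7-joint arm with a two-finger parallel gripper is mounted at the origin on the work surface. World frame = base frame: x ahead of the robot, y to its left, z up, the work surface at z = 0. Lengths are in mm, angles in rad, forces in N, time in s.
With the tool pointing down it reaches from about 350 to 900 mm from the base axis. Payload 7.2 kg.
Tool frame: the origin (TCP) lies at the centre of the arm's flange, where the gripper is bolted on; the fingertips stand 173 mm ahead of it and the grasp point (between the pads) lies 155 mm ahead of it; z points along the fingers, y is the line along which they close (so a half turn about z gives the same grasp; the last joint's range is limited). The gripper opens to 85 mm and grips with 20 to 120 N. Pads are 22 mm wide; open, the fingers measure 114 mm over their backs; the gripper's body (76 mm by 85 mm) begins 54 mm behind the grasp point. The pads swing forward as they close: fully open they stand 13 mm farther back than shut.
Start: joints at [1.265, 0.411, -0.013, 1.596, 0.006, 1.134, -0.082], TCP at [147.214, -607.413, 404.697] pointing down, gripper open.
Joint ranges: [-2.95, 2.95], [-0.29, 1.99], [-1.47, 1.44], [0.14, 2.54], [-1.03, 4.17], [0.13, 1.85], [-2.86, 2.86]. Speed limits (rad/s): [2.39, 2.39, 3.01, 3.01, 3.14, 3.14, 3.14].

## Interface

Orientations are given as a rotation vector (axis times angle).
In Python, from rig import status, eyes, robot gives the robot as it stands.
- The arm moves only by the shell command python3 -m pendant 'ROWS' [FORCE]. ROWS is JSON, a list that holds one entry, the list of rows, each a list of 7 numbers: the opening, from -1 (shut) to 1 (fully open), then the shift along the tool's x, y, z scaled (see below), then the turn, a rotation vector about the tool's x, y, z scaled (see below). In form: [[[jaw, x, y, z, ax, ay, az], ...]]. A call has 1 to 5 rows; each row shifts and turns the commanded pose from where the row before left it, along the tool's axes as they then stand; what a row does not reach is not made up. The controller multiplies each number of a shift by 0.03 m and each number of a turn by 5 degrees. A row lasts 1/12 s, in which the tool goes at most 41.7 mm and 7.16 degrees, less where a joint would pass 70% of its speed; a pose out of reach is approached as far as the arm can. A call with a number of a shift or a turn outside -1 to 1 is refused whole. A call with a gripper value outside its range is refused whole. The fingers move at their own pace and stop on an object; FORCE is the grip in N (left out, the last holds). Time passes only in rows, so rows that do not move let the fingers close. It gives the time, the measured TCP pose, the force, the opening and the grip force at its end, in the units of the state.
- status.get_obs(): the state, without advancing time (a new reading comes with each control period).
- eyes.capture(name): name is "scene" or "top" or "wrist"; returns a dict with "image" (400x640x3 uint8, red, green, blue), "mtx" (3x3 intrinsics, pixels), "rvec" (rotation vector, rad) and "tvec" (3), from world to camera coordinates, as OpenCV has them. Camera axes: x right, y down, z forward; pixel columns grow to the right and rows downward; lengths in mm; the calibration is good to about 2 mm. A picture is of the moment at which its call begins. There is no depth.
- robot.sign_off(): hands the job in; it is judged then, once.
The state is a dict: "time_s": time; "joint_positions": joint angles; "qvel": joint speeds; "effort": joint torques, N m; "ee_pos": TCP position; "eef_rot": TCP orientation; "force": force on the tool from outside, world axes, zero at the start; "moment": the same for the moment, N m; "grip_width": finger opening in mm; "gripper_force": force on a finger pad.
Only numpy, scipy, OpenCV 4.12 (cv2) and the standard library are available. Lean on these libraries where they do the work, as an engineer would, in place of code of your own. Each camera call takes 0.05 s, during which the arm holds its last target. There are 200 camera calls.

## Working session

There is one attempt and no reset: what is moved stays moved. The work goes in short steps, Python scripts to look and compute and a shell command to move; the robot and the scene stay as the last step left them, time stands still between calls to the robot, and variables do not carry over. Pictures are saved under pics/ and viewed, at most 11 in all, crops included, and the job is handed in when it is done.

```bash
ls; mkdir -p pics; python3 - <<'E'
from rig import status, eyes, robot
import cv2, numpy as np
print(status.get_obs())
for n in("scene","top"):
    c=eyes.capture(n); cv2.imwrite(f"pics/{n}0.png",c["image"][:,:,::-1]); np.savez(f"pics/{n}0.npz",**c)
    R=cv2.Rodrigues(np.array(c["rvec"],float))[0]; print(n,c["mtx"],(-R.T@np.ravel(c["tvec"])).round(), R.round(2))
E
```

```text
pics
{'time_s': 0.0, 'joint_positions': array([ 1.26481517,  0.41187382, -0.01271854,  1.59710106,  0.00558991,
        1.1342789 , -0.08216682]), 'qvel': array([-0.00030877, -0.00042023, -0.00032902,  0.00029087, -0.00042135,
        0.00069747, -0.00197452]), 'effort': array([-9.97935422e-04, -6.00619841e+01,  6.82123639e-01, -2.99412525e+01,
        1.40103407e-02,  1.07752395e-02,  5.44756449e-05]), 'ee_pos': array([ 147.14310088, -607.18811598,  403.84571228]), 'eef_rot': array([-3.11781721e+00, -3.72530105e-01,  4.64189908e-04]), 'force': array([ 0.69201884,  0.25079891, -0.63241215]), 'moment': array([ 0.01126542,  0.02395667, -0.01618241]), 'gripper_force': 0.0, 'grip_width': 85.67910737092072}
scene [[410.85738305   0.         317.89299316]
 [  0.         410.85738305 202.69934028]
 [  0.           0.           1.        ]] [ 988. -771.  835.] [[ 0.86  0.51 -0.02]
 [ 0.31 -0.55 -0.77]
 [-0.4   0.66 -0.63]]
top [[486.36885956   0.         322.62211335]
 [  0.         486.36885956 202.17993361]
 [  0.           0.           1.        ]] [ 332.  -32. 1602.] [[-0.03 -1.   -0.02]
 [-0.99  0.03 -0.12]
 [ 0.12  0.02 -0.99]]
```

View pics/scene0.png

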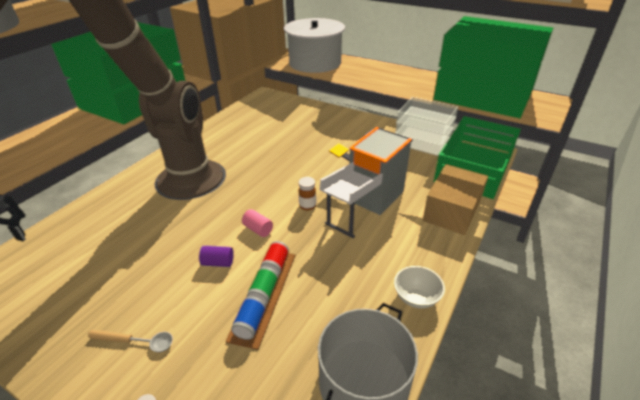

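View pics/top0.png

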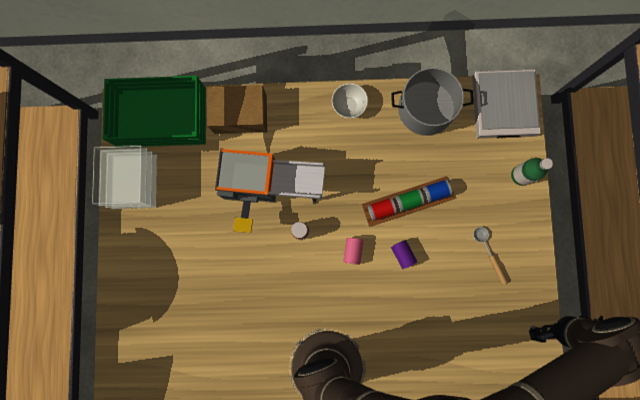

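The top view shows three tins in the cradle: red (381,210), green (408,200) and blue (439,190). Loose on the table are a pink cylinder (353,251) and a purple one (404,254). The bin is at (245,172) with its ramp to the right, towards -y, and the pedal is at (243,226). The jar cap is at (300,230). The recalled tin is the red one at (381,210), because it has a true red label and lies in the cradle. I'll check that in a crop.

```bash
cat > h.py <<'E'
import cv2, numpy as np
def load(n): return dict(np.load(f"pics/{n}.npz"))
def ray(c,px):
    R=cv2.Rodrigues(np.array(c["rvec"],float))[0]; t=np.ravel(c["tvec"])
    p=cv2.undistortPoints(np.array([[px]],float),c["mtx"],None).ravel()
    return -R.T@t, R.T@np.array([p[0],p[1],1.])
def plane(c,px,z):
    o,d=ray(c,px); return o+d*(z-o[2])/d[2]
def proj(c,P): return cv2.projectPoints(np.array(P,float).reshape(-1,3),c["rvec"],c["tvec"],c["mtx"],None)[0].reshape(-1,2)
def mask(c,lo,hi,roi=None):
    h=cv2.cvtColor(c["image"],cv2.COLOR_RGB2HSV); m=cv2.inRange(h,lo,hi)
    if lo[0]==0: m|=cv2.inRange(h,(174,lo[1],lo[2]),(180,255,255))
    if roi: k=np.zeros_like(m); x0,y0,x1,y1=roi; k[y0:y1,x0:x1]=255; m&=k
    return m
def blob(m):
    cs=cv2.findContours(m,cv2.RETR_EXTERNAL,cv2.CHAIN_APPROX_NONE)[0]; b=max(cs,key=cv2.contourArea)
    return b,cv2.minAreaRect(b),cv2.contourArea(b)
E
python3 - <<'E'
from h import *
c=load("top0"); s=load("scene0")
for nm,lo,hi,r in [("red",(0,150,80),(6,255,255),(355,170,470,230)),("green",(45,120,50),(80,255,255),(355,170,470,230)),("blue",(105,120,50),(130,255,255),(355,170,470,230)),("pedal",(22,150,120),(32,255,255),(220,200,270,240)),("orange",(5,170,120),(18,255,255),(205,140,285,205))]:
    b,q,a=blob(mask(c,lo,hi,r)); print(nm,q,a)
    z={"pedal":121,"orange":193}.get(nm,50)
    print("  ctr",plane(c,q[0],z).round(1))
    if nm in("orange","pedal"): print([plane(c,p,z).round(1).tolist() for p in cv2.boxPoints(q)])
a=cv2.resize(c["image"][130:270,200:480],None,fx=2.85,fy=2.85,interpolation=cv2.INTER_CUBIC)
cv2.imwrite("pics/cropt.png",a[:,:,::-1])
a=cv2.resize(s["image"][110:360,210:430],None,fx=2.4,fy=2.4,interpolation=cv2.INTER_CUBIC)
cv2.imwrite("pics/crops.png",a[:,:,::-1])
E
```

```text
red ((382.3000183105469, 208.40000915527344), (16.127614974975586, 20.55480194091797), 71.56505584716797) 295.5
  ctr [ 498.4 -193.9   50. ]
green ((410.2500305175781, 199.24998474121094), (15.811387062072754, 19.922346115112305), 71.56504821777344) 277.0
  ctr [ 525.3 -284.4   50. ]
blue ((438.29998779296875, 190.3999786376953), (16.127614974975586, 20.55480194091797), 71.56505584716797) 290.0
  ctr [ 551.3 -375.5   50. ]
pedal ((242.10365295410156, 224.56707763671875), (17.779476165771484, 13.472647666931152), 6.340191841125488) 209.5
  ctr [453.4 243.6 121. ]
[[436.7, 273.1, 121.0], [477.7, 268.4, 121.0], [470.1, 214.1, 121.0], [429.2, 219.0, 121.0]]
orange ((243.93069458007812, 171.1930694580078), (52.43846130371094, 41.39354705810547), 5.7105937004089355) 277.5
  ctr [605.3 223.8 193. ]
[[554.0, 307.3, 193.0], [677.5, 295.1, 193.0], [656.8, 139.8, 193.0], [534.0, 153.6, 193.0]]
```

View pics/cropt.png

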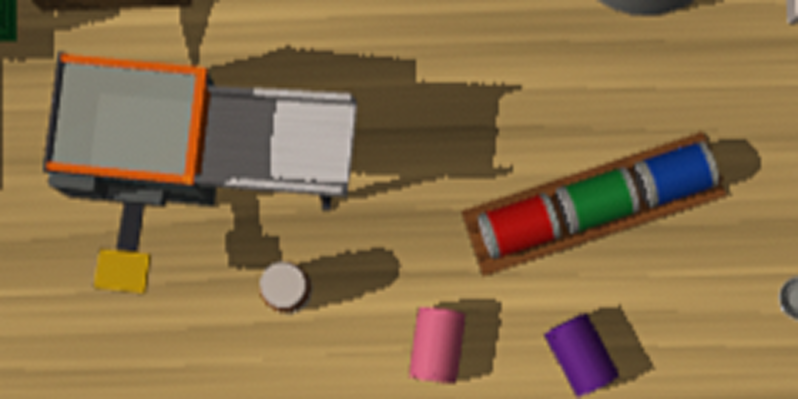

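View pics/crops.png

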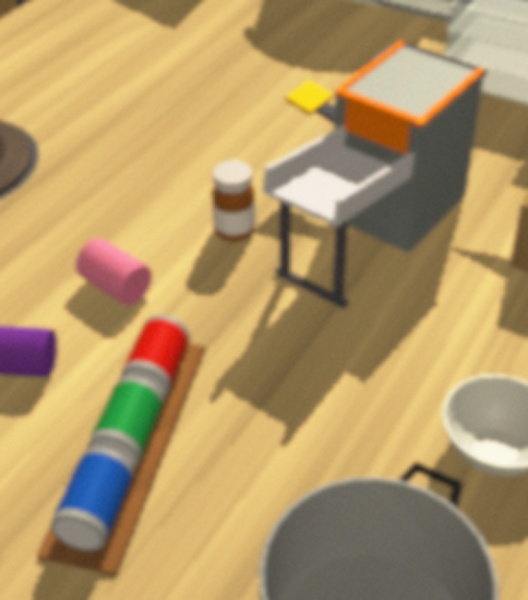

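Both crops confirm it: the tin with the red label and steel ends lies at the bin-side end of the cradle, at top-view (381,210). The pink one (353,251) and the purple one (404,254) lie loose and have no steel ends. I'll refine the poses and start turning the wrist.

```bash
cat >> h.py <<'E'
def togo(x,y,z,yyaw):
    from rig import status
    from scipy.spatial.transform import Rotation as Ro
    o=status.get_obs(); R=Ro.from_rotvec(o["eef_rot"]); d=np.array([x,y,z])-o["ee_pos"]
    a=np.radians(yyaw); Y=np.array([np.cos(a),np.sin(a),0]); Z=np.array([0,0,-1.]); T=Ro.from_matrix(np.column_stack([np.cross(Y,Z),Y,Z]))
    print("t",o["time_s"].__round__(2),"pos",o["ee_pos"].round(1),"shift units",(R.inv().apply(d)/30).round(2),"turn units",(np.degrees((R.inv()*T).as_rotvec())/5).round(2),"F",o["force"].round(1),"w",round(o["grip_width"],1),"g",round(o["gripper_force"],1),"q7",o["joint_positions"].round(2))
E
python3 - <<'E'
from h import *
s=load("scene0"); c=load("top0")
for p in [(352.5,148.3),(378.3,127.9),(411.7,140),(387.9,161.7)]: print("lid scene",plane(s,p,193).round(1))
b,q,a=blob(mask(s,(22,150,120),(32,255,255),(320,135,355,165))); print("pedal scene",plane(s,q[0],121).round(1),a)
b,q,a=blob(mask(s,(0,150,80),(6,255,255),(255,235,300,275))); print("red scene",q,plane(s,q[0],50).round(1),a)
# bright end of ramp, top view
h=cv2.cvtColor(c["image"],cv2.COLOR_RGB2GRAY); m=cv2.inRange(h,150,255); k=np.zeros_like(m);k[155:205,275:335]=255
b,q,a=blob(m&k); print("ramp",[plane(c,p,150+10).round(1).tolist() for p in cv2.boxPoints(q)],a)
E
python3 -m pendant '[[[1,0,0,0,0,0,-1],[1,0,0,0,0,0,-1],[1,0,0,0,0,0,-1],[1,0,0,0,0,0,-1],[1,0,0,0,0,0,-1]]]' >/dev/null
python3 -m pendant '[[[1,0,0,0,0,0,-1],[1,0,0,0,0,0,-1],[1,0,0,0,0,0,-1],[1,0,0,0,0,0,-1],[1,0,0,0,0,0,-1]]]' >/dev/null
python3 -m pendant '[[[1,0,0,0,0,0,-1],[1,0,0,0,0,0,-1],[1,0,0,0,0,0,-1],[1,0,0,0,0,0,-1],[1,0,0,0,0,0,-1]]]' >/dev/null
python3 -m pendant '[[[1,0,0,0,0,0,-1],[1,0,0,0,0,0,-1],[1,0,0,0,0,0,-1],[1,0,0,0,0,0,-0.5],[1,0,0,0,0,0,0]]]'
python3 -c "from h import *; togo(500,-195.5,350,16.2)"
```

```text
lid scene [541.5 169.3 193. ]
lid scene [558.  317.7 193. ]
lid scene [676.2 298.  193. ]
lid scene [659.9 154.  193. ]
pedal scene [455.  244.5 121. ] 144.5
red scene ((276.9000244140625, 254.1999969482422), (19.677400588989258, 21.019041061401367), 26.56505012512207) [ 504.7 -185.7   50. ] 317.0
ramp [[543.7, 79.6, 160.0], [625.6, 72.2, 160.0], [617.0, -11.3, 160.0], [535.2, -3.3, 160.0]] 684.5
time_s: 1.77
ee_pos: [147.1, -607.3, 404.2]
eef_rot: [-1.885, -2.512, -0.001]
force: [-0.6, 0.3, -0.6]
grip_width: 85.3
gripper_force: 0.0
t 1.77 pos [ 147.1 -607.3  404.2] shift units [ 9.89 15.13  1.82] turn units [ 0.   -0.01  0.01] F [-0.6  0.3 -0.6] w 85.3 g 0.0 q7 [ 1.5   0.44 -0.34  1.58  0.15  1.15  1.41]
```

```bash
for i in 1 2 3 ; do :; done
python3 -m pendant '[[[1,0.55,0.84,0.05,0,0,0],[1,0.55,0.84,0.05,0,0,0],[1,0.55,0.84,0.05,0,0,0],[1,0.55,0.84,0.05,0,0,0],[1,0.55,0.84,0.05,0,0,0]]]' >/dev/null
python3 -m pendant '[[[1,0.55,0.84,0.05,0,0,0],[1,0.55,0.84,0.05,0,0,0],[1,0.55,0.84,0.05,0,0,0],[1,0.55,0.84,0.05,0,0,0],[1,0.55,0.84,0.05,0,0,0]]]' >/dev/null
python3 -m pendant '[[[1,0.55,0.84,0.05,0,0,0],[1,0.55,0.84,0.05,0,0,0],[1,0.55,0.84,0.05,0,0,0],[1,0.55,0.84,0.05,0,0,0],[1,0.55,0.84,0.05,0,0,0]]]' >/dev/null
python3 -m pendant '[[[1,0.55,0.84,0,0,0,0],[1,0.55,0.84,0,0,0,0],[1,0.55,0.84,0,0,0,0],[1,0,0,0,0,0,0],[1,0,0,0,0,0,0]]]' 
python3 - <<'E'
from h import *; from rig import eyes
togo(500,-195.5,350,16.2)
c=eyes.capture("wrist"); cv2.imwrite("pics/w1.png",c["image"][:,:,::-1]); np.savez("pics/w1.npz",**c)
b,q,a=blob(mask(c,(0,150,60),(6,255,255))); print(q,a); print([plane(c,p,35).round(1).tolist() for p in cv2.boxPoints(q)],plane(c,q[0],35),plane(c,q[0],62))
print("cam",ray(c,(0,0))[0])
E
```

```text
time_s: 3.43
ee_pos: [501.3, -194.3, 382.0]
eef_rot: [-1.885, -2.513, -0.001]
force: [0.1, -0.2, 0.6]
grip_width: 85.6
gripper_force: 0.0
t 3.43 pos [ 501.3 -194.3  382. ] shift units [-0.03 -0.05  1.07] turn units [ 0.   -0.01  0.01] F [ 0.1 -0.2  0.6] w 85.6 g 0.0 q7 [ 0.74  0.34 -0.58  1.81  0.21  1.05  0.37]
((316.5, 177.5), (77.0, 61.0), 90.0) 4200.5
[[463.6, -170.7, 35.0], [515.4, -155.5, 35.0], [537.5, -224.8, 35.0], [482.0, -241.0, 35.0]] [ 499.2723501  -196.82232855   35.        ] [ 497.57533002 -190.16028228   62.        ]
cam [ 479.41263023 -118.85838772  350.9729488 ]
```

View pics/w1.png

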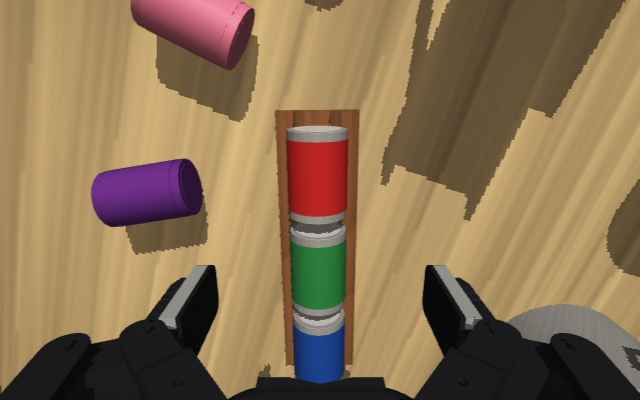

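The wrist view shows the red tin at (317,177), lined up with the cradle and centred between the pads. Green is below it at (318,273), and pink and purple are off to the left. I'll go down and grip.

```bash
python3 -m pendant '[[[1,0.1,-0.07,0.9,0,0,0],[1,0,0,0.9,0,0,0],[1,0,0,0.9,0,0,0],[1,0,0,0.9,0,0,0],[1,0,0,0.8,0,0,0]]]' >/dev/null
python3 -m pendant '[[[1,0,0,0.7,0,0,0],[1,0,0,0.7,0,0,0],[1,0,0,0.5,0,0,0],[1,0,0,0,0,0,0],[1,0,0,0,0,0,0]]]' >/dev/null
python3 -c "from h import *; togo(498.3,-192,190,16.2)"
python3 -m pendant '[[[-1,0,0,0,0,0,0],[-1,0,0,0,0,0,0],[-1,0,0,0,0,0,0],[-1,0,0,0,0,0,0],[-1,0,0,0,0,0,0]]]' 40 >/dev/null
python3 -m pendant '[[[-1,0,0,0,0,0,0],[-1,0,0,0,0,0,0],[-1,0,0,0,0,0,0],[-1,0,0,0,0,0,0],[-1,0,0,0,0,0,0]]]'
```

```text
t 4.32 pos [ 496.8 -194.8  192.7] shift units [0.08 0.07 0.09] turn units [-0.02 -0.01 -0.04] F [-0.4 -0.8 -0.2] w 85.3 g 0.0 q7 [ 0.64  0.59 -0.47  1.97  0.41  0.68  0.2 ]
time_s: 5.15
ee_pos: [498.2, -194.1, 194.7]
eef_rot: [1.887, 2.509, 0.001]
force: [-1.0, -0.1, 5.9]
grip_width: 52.9
gripper_force: 41.0
```

```bash
python3 -m pendant '[[[-1,0,0,-0.5,0,0,0],[-1,0,0,-0.8,0,0,0],[-1,0,0,-0.9,0,0,0],[-1,0,0,-0.9,0,0,0],[-1,0,0,-0.9,0,0,0]]]' >/dev/null
python3 -m pendant '[[[-1,0,0,-0.9,0,0,0],[-1,0,0,-0.9,0,0,0],[-1,0,0,-0.9,0,0,0],[-1,0,0,-0.9,0,0,0],[-1,0,0,-0.4,0,0,0]]]' >/dev/null
python3 -m pendant '[[[-1,0,0,0,0,0,-0.9],[-1,0,0,0,0,0,-0.9],[-1,0,0,0,0,0,-0.9],[-1,0,0,0,0,0,-0.9],[-1,0,0,0,0,0,-0.9]]]' >/dev/null
python3 -m pendant '[[[-1,0,0,0,0,0,-0.9],[-1,0,0,0,0,0,-0.9],[-1,0,0,0,0,0,-0.9],[-1,0,0,0,0,0,-0.9],[-1,0,0,0,0,0,-0.9]]]' >/dev/null
python3 -m pendant '[[[-1,0,0,0,0,0,-0.9],[-1,0,0,0,0,0,-0.9],[-1,0,0,0,0,0,-0.9],[-1,0,0,0,0,0,-0.8],[-1,0,0,0,0,0,0]]]'
python3 -c "from h import *; togo(589,78,420,83.5)"
```

```text
time_s: 7.23
ee_pos: [497.3, -193.9, 432.6]
eef_rot: [-0.307, -3.126, -0.0]
force: [0.4, 0.1, -2.5]
grip_width: 52.2
gripper_force: 43.1
t 7.23 pos [ 497.3 -193.9  432.6] shift units [-1.24  9.48  0.42] turn units [ 0.   -0.01 -0.94] F [ 0.4  0.1 -2.5] w 52.2 g 43.1 q7 [ 0.92  0.33 -0.8   1.74  0.26  1.18  1.42]
```

```bash
python3 -m pendant '[[[-1,0,0,0,0,0,-0.94],[-1,-0.12,0.86,0,0,0,0],[-1,-0.12,0.86,0,0,0,0],[-1,-0.12,0.86,0,0,0,0],[-1,-0.12,0.86,0,0,0,0]]]' >/dev/null
python3 -m pendant '[[[-1,-0.12,0.86,0,0,0,0],[-1,-0.12,0.86,0,0,0,0],[-1,-0.12,0.86,0,0,0,0],[-1,-0.12,0.86,0,0,0,0],[-1,-0.12,0.86,0,0,0,0]]]' >/dev/null
python3 -m pendant '[[[-1,-0.12,0.86,0,0,0,0],[-1,-0.12,0.86,0,0,0,0],[-1,0,0,0,0,0,0],[-1,0,0,0,0,0,0],[-1,0,0,0,0,0,0]]]' >/dev/null
python3 - <<'E'
from h import *; from rig import eyes
togo(589,78,420,83.5)
for n in ("wrist","scene"):
    c=eyes.capture(n); cv2.imwrite(f"pics/{n}2.png",c["image"][:,:,::-1]); np.savez(f"pics/{n}2.npz",**c)
E
```

```text
t 8.48 pos [569.8  83.1 432.7] shift units [-0.65 -0.09  0.42] turn units [-0.01 -0.01 -0.05] F [ 0.1 -0.7 -2.3] w 52.9 g 43.2 q7 [ 0.4   0.43 -0.86  1.64  0.35  1.23  0.92]
```

View pics/wrist2.png

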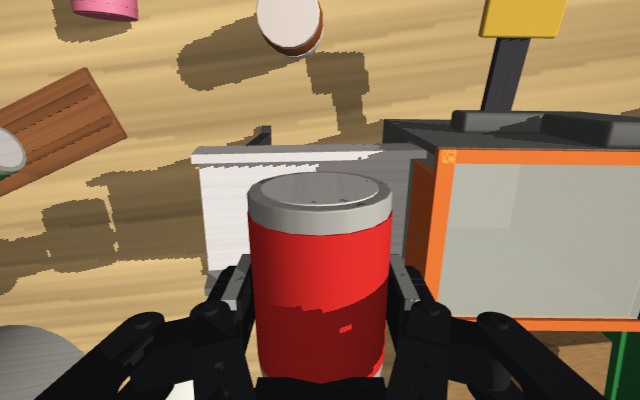

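The held red tin fills the middle, with its near end at (320,190). Behind it is the ramp, with its guide from (195,155) to (430,152), and the lid corner is at (442,151). The -x lid rim runs along row 152, the +x rim along row 325, and the pedal is at (522,18). Now for the fits.

```bash
python3 - <<'E'
from h import *
c=load("wrist2")
m=mask(c,(8,140,150),(20,255,255),(425,140,640,340))
def fit(pts,z):
    P=np.array([plane(c,p,z)[:2] for p in pts]); vx,vy,x0,y0=cv2.fitLine(P.astype(np.float32),cv2.DIST_HUBER,0,.01,.01).ravel(); return np.array([x0,y0]),np.array([vx,vy])
cols=range(470,630,4)
t=[(u,np.nonzero(m[:,u])[0].min()-.5) for u in cols]; b=[(u,np.nonzero(m[:,u])[0].max()+.5) for u in cols]
for n,p in(("-x rim",t),("+x rim",b)):
    o,d=fit(p,193); d*=np.sign(d[1]); print(n,p[0],p[-1],o,"yaw",-np.degrees(np.arctan2(d[0],d[1])))
rows=range(175,310,4)
# outer -y edge of lid: bright orange vs darker flap
l=[(np.nonzero(m[v])[0].min()-.5,v) for v in rows]; print(l[::8]); o,d=fit(l,193); print("-y rim",o,"yaw",np.degrees(np.arctan2(d[1],d[0])))
print("corner",plane(c,(442.5,150),193))
for z in(150,177): print("guide end outer",z,plane(c,(192,151),z),plane(c,(203,287),z))
for p in[(487,0),(480,37),(555,38)]: print(plane(c,p,121))
# tin near end centre
from rig import status
o=status.get_obs(); print("cam",ray(c,(0,0))[0],o["ee_pos"])
E
```

```text
-x rim (470, np.float64(148.5)) (626, np.float64(150.5)) [543.63727 222.20615] yaw -7.522139
+x rim (470, np.float64(320.5)) (626, np.float64(331.5)) [617.82697 221.66322] yaw -64.02835Traceback (most recent call last):
  File "<stdin>", line 12, in <module>
    return umr_minimum(a, axis, None, out, keepdims, initial, where)
ValueError: zero-size array to reduction operation minimum which has no identity
```

```bash
python3 - <<'E'
from h import *
c=load("wrist2"); h=cv2.cvtColor(c["image"],cv2.COLOR_RGB2HSV)
print(h[240,405:450:3].tolist()); print(h[310:336:2,560].tolist())
print("corner",plane(c,(442.5,150),193))
for p in[(640,318.5),(440,318.5),(640,331),(440,331)]: print(p,plane(c,p,193))
for z in(150,177): print("guide end outer",z,plane(c,(192,151),z),plane(c,(203,287),z))
for p in[(480,37),(555,38)]: print("ped",plane(c,p,121))
m=mask(c,(0,150,60),(6,255,255),(230,200,400,390)); 
for v in range(250,380,20): r=np.nonzero(m[v])[0]; print(v,r.min(),r.max(),end="; ")
e=np.argwhere(cv2.inRange(h,(0,0,60),(180,60,255))[165:240,240:400]);print(e.min(0)+[165,240],e.max(0)+[165,240])
print("cam",ray(c,(0,0))[0]); 
for z in (265,277,304): print(z,plane(c,(320,172),z),plane(c,(320,236),z))
E
```

```text
[[38, 16, 63], [10, 204, 90], [9, 207, 90], [10, 202, 91], [10, 202, 91], [10, 202, 91], [10, 202, 91], [10, 202, 91], [10, 201, 211], [11, 195, 237], [11, 195, 237], [11, 197, 236], [11, 196, 237], [12, 185, 233], [30, 20, 177]]
[[28, 22, 174], [28, 22, 173], [26, 22, 174], [16, 63, 197], [11, 174, 160], [10, 207, 155], [11, 197, 234], [11, 198, 233], [11, 197, 234], [11, 197, 234], [11, 197, 230], [16, 129, 83], [16, 131, 82]]
corner [536.67293428 159.73241106 193.        ]
(640, 318.5) [670.18005847 293.74413469 193.        ]
(440, 318.5) [654.21025527 156.63296526 193.        ]
(640, 331) [680.73325043 295.36098675 193.        ]
(440, 331) [664.5673329  156.48913318 193.        ]
guide end outer 150 [525.81194254  -3.75124118 150.        ] [635.32981994 -19.96696481 150.        ]
guide end outer 177 [522.18620384   6.57473652 177.        ] [619.95499936  -7.90136368 177.        ]
ped [472.64766471 210.81265799 121.        ]
ped [479.64805291 264.67351282 121.        ]
250 251 389; 270 252 388; 290 254 387; 310 255 385; 330 257 385; 350 258 384; 370 263 377; [165 240] [239 399]
cam [492.0149863   92.5013147  401.67776678]
265 [524.41403644  88.48724796 265.        ] [551.64240525  85.28776146 265.        ]
277 [521.56947283  88.83967398 277.        ] [546.4072522   85.92109519 277.        ]
304 [515.16920471  89.63263251 304.        ] [534.62815784  87.34609606 304.        ]
```

```bash
python3 -m pendant '[[[-1,-0.4,-0.1,0,0,0,0],[-1,-0.26,-0.05,0,0,0,0],[-1,0,0,0.5,0,0,0],[-1,0,0,0.5,0,0,0],[-1,0,0,0,0,0,0]]]' >/dev/null
python3 -m pendant '[[[-1,0,0,0.5,0,0,0],[-1,0,0,0.5,0,0,0],[-1,0,0,0,0,0,0],[-1,0,0,0,0,0,0],[-1,0,0,0,0,0,0]]]' >/dev/null
python3 -c "from h import *; togo(589.7,77.4,325,83.1)"
```

```text
t 9.42 pos [589.4  76.5 374.3] shift units [-0.    0.03  1.64] turn units [0.   0.01 0.04] F [ 0.4 -0.2 -1.3] w 52.4 g 43.2 q7 [ 0.38  0.52 -0.82  1.67  0.41  1.14  0.9 ]
```

```bash
python3 -m pendant '[[[-1,0,0.02,0.4,0,0,0],[-1,0,0,0.4,0,0,0],[-1,0,0,0.4,0,0,0],[-1,0,0,0.2,0,0,0],[-1,0,0,0,0,0,0]]]'
python3 -m pendant '[[[-1,0,0,0.2,0,0,0],[-1,0,0,0,0,0,0],[-1,0,0,0,0,0,0]]]'
python3 -c "from h import *; togo(589.7,77.4,325,83.1)
from rig import eyes
c=eyes.capture('scene'); cv2.imwrite('pics/s3.png',cv2.resize(c['image'][90:270,290:450],None,fx=3.3,fy=3.3,interpolation=cv2.INTER_CUBIC)[:,:,::-1])"
```

```text
time_s: 9.83
ee_pos: [588.6, 77.0, 328.8]
eef_rot: [-0.182, -3.133, 0.001]
force: [-0.1, -0.7, -1.9]
grip_width: 52.8
gripper_force: 43.2
time_s: 10.08
ee_pos: [589.2, 77.3, 325.1]
eef_rot: [-0.183, -3.136, -0.0]
force: [0.4, 0.1, -2.0]
grip_width: 53.0
gripper_force: 43.2
t 10.08 pos [589.2  77.3 325.1] shift units [-0.02  0.    0.  ] turn units [ 0.   -0.    0.05] F [ 0.4  0.1 -2. ] w 53.0 g 43.2 q7 [ 0.35  0.57 -0.8   1.72  0.46  1.05  0.86]
```

View pics/s3.png

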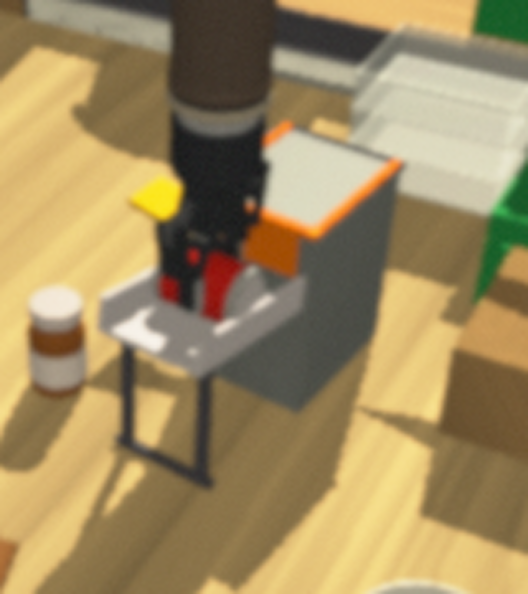

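The tin sits between the guides over the ramp at crop (215,285), with the flap closed. I'll lower it 2 mm, open the gripper and lift away.

```bash
python3 -m pendant '[[[-1,0,0,0.06,0,0,0],[-1,0,0,0,0,0,0],[-1,0,0,0,0,0,0]]]'
python3 -m pendant '[[[0.6,0,0,0,0,0,0],[0.6,0,0,0,0,0,0],[0.6,0,0,0,0,0,0],[0.6,0,0,0,0,0,0],[0.6,0,0,0,0,0,0]]]'
python3 -m pendant '[[[0.6,0,0,-0.2,0,0,0],[0.6,0,0,-0.4,0,0,0],[0.6,0,0,-0.5,0,0,0],[0.6,0,0,-0.6,0,0,0],[0.6,0,0,-0.8,0,0,0]]]'
python3 -m pendant '[[[0.6,0,0,-0.9,0,0,0],[0.6,0,0,-0.9,0,0,0],[0.6,0,0,0,0,0,0],[0.6,0,0,0,0,0,0],[0.6,0,0,0,0,0,0]]]'
python3 - <<'E'
from h import *; from rig import eyes
togo(589.7,77.4,440,83.1)
for n in ("wrist","scene"):
    c=eyes.capture(n); cv2.imwrite(f"pics/{n}4.png",c["image"][:,:,::-1]); np.savez(f"pics/{n}4.npz",**c)
E
```

```text
time_s: 10.38
ee_pos: [589.2, 77.3, 323.5]
eef_rot: [0.183, 3.136, -0.0]
force: [-0.8, -0.6, -1.8]
grip_width: 52.9
gripper_force: 43.2
time_s: 10.8
ee_pos: [589.3, 77.5, 323.7]
eef_rot: [0.183, 3.136, 0.001]
force: [0.4, 0.0, 0.4]
grip_width: 68.1
gripper_force: 0.4
time_s: 11.22
ee_pos: [588.8, 77.1, 399.2]
eef_rot: [-0.183, -3.135, 0.0]
force: [1.2, 0.2, -0.7]
grip_width: 67.9
gripper_force: 0.0
time_s: 11.63
ee_pos: [588.9, 77.2, 452.7]
eef_rot: [0.183, 3.136, -0.001]
force: [0.0, 0.8, -0.1]
grip_width: 68.2
gripper_force: 0.0
t 11.63 pos [588.9  77.2 452.7] shift units [-0.03  0.01  0.42] turn units [-0.01  0.    0.04] F [ 0.   0.8 -0.1] w 68.2 g 0.0 q7 [ 0.4   0.45 -0.86  1.57  0.35  1.28  0.95]
```

View pics/wrist4.png

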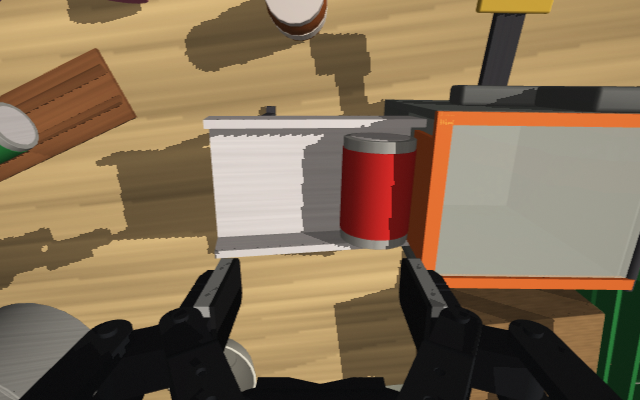

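The red tin lies square across the ramp at (378,190), against the orange flap at (425,190), and has been let go. Next I'll shut the gripper and move over the pedal.

```bash
python3 -m pendant '[[[-1,0.73,0.72,0,0,0,0],[-1,0.73,0.72,0,0,0,0],[-1,0.73,0.72,0,0,0,0],[-1,0.73,0.72,0,0,0,0],[-1,0.73,0.72,0,0,0,0]]]' >/dev/null
python3 -m pendant '[[[-1,0.73,0.72,0,0,0,0],[-1,0.73,0.72,0,0,0,0],[-1,0,0,0.9,0,0,0],[-1,0,0,0.9,0,0,0],[-1,0,0,0.9,0,0,0]]]' >/dev/null
python3 -m pendant '[[[-1,0,0,0.7,0,0,0],[-1,0,0,0.4,0,0,0],[-1,0,0,0,0,0,0],[-1,0,0,0,0,0,0],[-1,0,0,0,0,0,0]]]' 
python3 -c "from h import *; togo(455,244.5,294,83.1)
from rig import eyes
c=eyes.capture('scene'); cv2.imwrite('pics/s5.png',cv2.resize(c['image'][90:230,290:450],None,fx=4,fy=4,interpolation=cv2.INTER_CUBIC)[:,:,::-1])"
```

```text
time_s: 12.98
ee_pos: [454.8, 245.7, 339.4]
eef_rot: [0.183, 3.135, 0.002]
force: [-0.2, 0.5, 0.1]
grip_width: -0.0
gripper_force: 0.0
t 12.98 pos [454.8 245.7 339.4] shift units [-0.01 -0.04  1.51] turn units [0.01 0.01 0.05] F [-0.2  0.5  0.1] w -0.0 g 0.0 q7 [ 0.11  0.44 -0.89  1.89  0.4   1.    0.5 ]
```

View pics/s5.png

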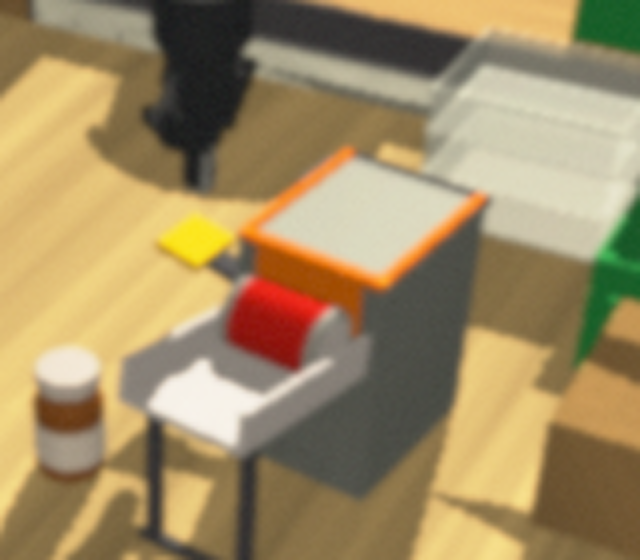

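The scene crop shows the tin on the ramp at (285,325) against the flap, and the shut fingertips at (198,185) directly above the yellow plate at (197,240). I'll press down.

```bash
python3 -m pendant '[[[-1,0,-0.03,0.5,0,0,0],[-1,0,0,0.5,0,0,0],[-1,0,0,0.3,0,0,0],[-1,0,0,0.2,0,0,0],[-1,0,0,0,0,0,0]]]'
python3 -m pendant '[[[-1,0,0,0.2,0,0,0],[-1,0,0,0.2,0,0,0],[-1,0,0,0.2,0,0,0],[-1,0,0,0.2,0,0,0],[-1,0,0,0.2,0,0,0]]]'
python3 -m pendant '[[[-1,0,0,0.1,0,0,0],[-1,0,0,0.05,0,0,0],[-1,0,0,0,0,0,0],[-1,0,0,0,0,0,0],[-1,0,0,0,0,0,0]]]'
```

```text
time_s: 13.45
ee_pos: [454.4, 244.4, 293.3]
eef_rot: [-0.183, -3.136, 0.0]
force: [-0.8, -1.8, 2.6]
grip_width: -0.2
gripper_force: 0.8
time_s: 13.87
ee_pos: [454.3, 245.0, 264.3]
eef_rot: [0.182, 3.135, 0.001]
force: [-1.1, 0.1, 5.4]
grip_width: -0.3
gripper_force: 3.1
time_s: 14.28
ee_pos: [454.6, 245.2, 261.2]
eef_rot: [0.183, 3.134, 0.0]
force: [-4.4, -3.0, 19.3]
grip_width: 0.2
gripper_force: 10.0
```

```bash
python3 -m pendant '[[[-1,0,0,0,0,0,0],[-1,0,0,0,0,0,0],[-1,0,0,0,0,0,0],[-1,0,0,0,0,0,0],[-1,0,0,0,0,0,0]]]' >/dev/null
python3 -m pendant '[[[-1,0,0,0,0,0,0],[-1,0,0,0,0,0,0],[-1,0,0,0,0,0,0],[-1,0,0,0,0,0,0],[-1,0,0,0,0,0,0]]]' >/dev/null
python3 -m pendant '[[[-1,0,0,0,0,0,0],[-1,0,0,0,0,0,0],[-1,0,0,0,0,0,0],[-1,0,0,0,0,0,0],[-1,0,0,0,0,0,0]]]'
python3 -c "from h import *
from rig import eyes
a=eyes.capture('scene')['image'][70:230,290:450];b=eyes.capture('top')['image'][130:260,200:340]
f=lambda i:cv2.resize(i,(395,400),interpolation=cv2.INTER_CUBIC)[:,:,::-1]
cv2.imwrite('pics/s6.png',np.hstack([f(a),f(b)]))"
```

```text
time_s: 15.53
ee_pos: [454.6, 245.1, 261.3]
eef_rot: [0.183, 3.134, 0.0]
force: [-5.2, -3.0, 20.0]
grip_width: 0.1
gripper_force: 10.0
```

View pics/s6.png

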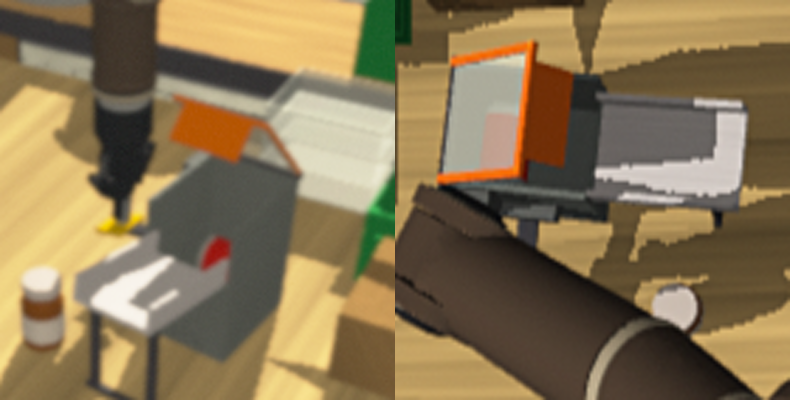

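The lid is raised, the pedal plate is down, and the ramp is empty. The red tin shows inside the bin at scene crop (215,253), and faintly through the lid in the top crop at (500,140). I'll triangulate its height.

```bash
python3 - <<'E'
from h import *
from rig import eyes
a=eyes.capture('scene');b=eyes.capture('top')
q=blob(mask(a,(0,140,60),(8,255,255),(355,155,400,185)))[1]
h=cv2.cvtColor(b["image"],cv2.COLOR_RGB2HSV); m=mask(b,(0,25,60),(10,120,255),(218,155,250,200)); k=blob(m); print(q,k[1],k[2])
R=np.array([[.9928,.120],[-.120,.9928]])  # columns bin axes
for c,p in((a,q[0]),(b,k[1][0])):
    for z in(57,80,100,130): w=plane(c,p,z); print(z,(R.T@(w[:2]-[606,226.5])).round(1),end=" ")
    print()
E
```

```text
((376.6000061035156, 170.20004272460938), (8.049844741821289, 13.416407585144043), 63.43495178222656) ((236.73858642578125, 175.65988159179688), (10.402069091796875, 17.455528259277344), 4.085616588592529) 141.5
57 [-35.1  54.9] 80 [-19.3  25.4] 100 [-5.6 -0.4] 130 [ 15.  -38.9] 
57 [ 6.2 46.5] 80 [ 2.5 41.5] 100 [-0.7 37.2] 130 [-5.5 30.7]
```

The top ray gives bin (6, 46) at z ≈ 57, and the scene ray fits the tin's upper face, so the tin is lying on the bin floor. I'll ease the pedal up slowly.

```bash
python3 -m pendant '[[[-1,0,0,-0.045,0,0,0],[-1,0,0,-0.045,0,0,0],[-1,0,0,-0.045,0,0,0],[-1,0,0,-0.045,0,0,0],[-1,0,0,-0.045,0,0,0]]]' | grep -E "pos|force:"
python3 -m pendant '[[[-1,0,0,-0.045,0,0,0],[-1,0,0,-0.045,0,0,0],[-1,0,0,-0.045,0,0,0],[-1,0,0,-0.045,0,0,0],[-1,0,0,-0.045,0,0,0]]]' | grep -E "pos|force:"
python3 -m pendant '[[[-1,0,0,-0.045,0,0,0],[-1,0,0,-0.045,0,0,0],[-1,0,0,-0.045,0,0,0],[-1,0,0,-0.045,0,0,0],[-1,0,0,-0.045,0,0,0]]]' | grep -E "pos|force:"
python3 -m pendant '[[[-1,0,0,-0.045,0,0,0],[-1,0,0,-0.045,0,0,0],[-1,0,0,-0.045,0,0,0],[-1,0,0,-0.045,0,0,0],[-1,0,0,-0.045,0,0,0]]]' | grep -E "pos|force:"
python3 -m pendant '[[[-1,0,0,-0.045,0,0,0],[-1,0,0,-0.045,0,0,0],[-1,0,0,-0.045,0,0,0],[-1,0,0,-0.045,0,0,0],[-1,0,0,-0.045,0,0,0]]]' | grep -E "pos|force:"
python3 -m pendant '[[[-1,0,0,-0.045,0,0,0],[-1,0,0,-0.045,0,0,0],[-1,0,0,-0.045,0,0,0],[-1,0,0,-0.045,0,0,0],[-1,0,0,-0.045,0,0,0]]]' | grep -E "pos|force:"
```

```text
ee_pos: [454.3, 245.0, 266.8]
force: [-3.7, -1.0, 5.0]
gripper_force: 2.9
ee_pos: [454.1, 245.1, 273.5]
force: [-3.4, -0.4, 6.6]
gripper_force: 2.9
ee_pos: [454.2, 245.0, 280.2]
force: [-3.1, -0.5, 5.5]
gripper_force: 2.4
ee_pos: [454.7, 244.7, 286.3]
force: [-0.1, 2.2, 3.9]
gripper_force: 2.3
ee_pos: [455.0, 244.2, 292.9]
force: [4.2, 1.2, 3.6]
gripper_force: 2.1
ee_pos: [453.5, 243.8, 298.7]
force: [-0.6, 0.4, 0.2]
gripper_force: 0.0
```

Contact is gone, so the pedal is up. I'll rise clear and check.

```bash
python3 -m pendant '[[[-1,0,0,-0.1,0,0,0],[-1,0,0,-0.3,0,0,0],[-1,0,0,-0.6,0,0,0],[-1,0,0,-0.8,0,0,0],[-1,0,0,-0.8,0,0,0]]]' >/dev/null
python3 -m pendant '[[[-1,0,0,0,0,0,0],[-1,0,0,0,0,0,0],[-1,0,0,0,0,0,0],[-1,0,0,0,0,0,0],[-1,0,0,0,0,0,0]]]'
python3 -c "from h import *
from rig import eyes
a=eyes.capture('scene')['image'][70:230,290:450];b=eyes.capture('top')['image'][130:260,200:340]
f=lambda i:cv2.resize(i,(395,400),interpolation=cv2.INTER_CUBIC)[:,:,::-1]
cv2.imwrite('pics/s7.png',np.hstack([f(a),f(b)]))"
```

```text
time_s: 19.07
ee_pos: [454.1, 244.1, 376.5]
eef_rot: [-0.183, -3.135, 0.001]
force: [1.0, -0.6, -0.3]
grip_width: 0.3
gripper_force: 0.0
```

View pics/s7.png

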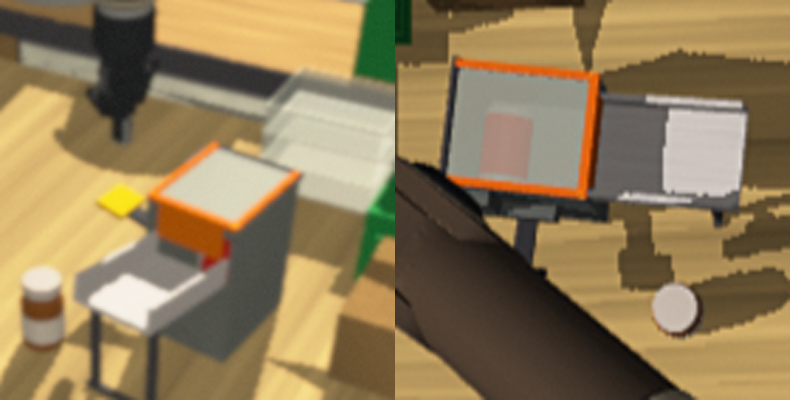

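The lid is closed (orange frame flat at (225,185)), the pedal is up at (120,200), and the tin lies in the bin at top crop (507,140). The gripper is clear of everything.

```bash
python3 -c "from rig import robot; print(robot.sign_off())"
```

```text
the job is handed in; nothing more can be done
None
```

The red tin is in the return bin, the lid closed without slamming and the pedal is back up; the other tins and the jar were not touched, and the job was handed in at about 19 s (no verdict was returned).

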